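Start a drive copy on the bench dock

TASK

Start a drive copy: with the fingertips of the closed gripper, first switch on the bench supply by pressing down the raised end of its rocker until it has rocked fully over, then push the square key on the dock (write protect) fully down so that it stays down, then press the large round key (start) fully down, keep it down for half a second and let it come up again. Press no key before the supply is on, do not press the small round key (erase), and leave the two drives in their slots and the mug and screwdriver where they are; nothing is to be picked up.

Things in the scene. Friction and masses are not known exactly. Their poses are not given: they have to be found in the camera images.
- supply: Bench supply, a grey plastic box 120 x 170 x 60 mm (x, y, z) fixed to the bench; origin at the centre of its underside, z up. It may stand left or right of the dock. On its top are two round outlets (not used) and one black rocker, centred 35 mm from the box's centre towards the box's -y, in a 3 mm high white frame.
- rocker (a joint): Angle of the rocker (rad), a black paddle 52 mm long (along the box's x) and 28 mm wide that tips about the box's y axis, 64 mm above the bench. 0 = off: the end at the box's +x (away from the robot) is raised; about 0.44 = on, at its stop: that end is down. It starts between 0 and 0.05, needs about 3 N on its end to move (0.05 N m of friction) and stays where it is left.
- rocker_raised_end (a point): Point on the upper face of the rocker, midway across its width, 18 mm from its axis towards the raised end (paddle ends 8 mm farther out). It moves with the rocker: pressing it straight down turns the rocker on, and it goes down about 8 mm to the stop. Start height about 77 mm above the bench.
- dock: Drive-copying dock, a black plastic box 140 x 170 x 55 mm (x, y, z) fixed to the bench; origin at the centre of its underside, z up. Its top has two slots along y at 22 and 52 mm from its centre towards +x, each with a drive standing 35 mm proud, and a row of three grey keys along y, 40 mm from its centre towards -x (the robot's side), 52 mm apart. Which key is in which of the three places varies.
- lock (a joint): Travel (m) of the square write-protect key, 24 x 24 mm: 0 up, 0.006 fully down. It takes about 3 N to push and stays where it is left (no spring).
- lock_top (a point): Centre of the upper face of the square key, 10 mm above the dock's top (65 mm above the bench) when up; pressed straight down.
- start (a joint): Travel (m) of the large round start key, 32 mm across: 0 up, 0.006 fully down. Sprung: about 1 N to begin, 5 N fully down; comes up by itself.
- start_top (a point): Centre of the upper face of the large round key, 65 mm above the bench when up; pressed straight down.
- erase (a joint): Travel (m) of the small round erase key, 15 mm across, sprung like the start key: 0 up, 0.006 fully down. Not to be pressed.
- erase_top (a point): Centre of the upper face of the small round key, 65 mm above the bench when up.
- drive0: Flat aluminium drive, 7 x 100 x 70 mm (x, y, z), loose, standing in the slot nearer the keys; origin at the centre of its underside. Its top is 90 mm above the bench. Leave in place.
- drive1: The same, in the farther slot. Leave in place.
- mug: White mug, 76 mm across, 90 mm high, loose on the bench beyond the dock; origin at the centre of its underside. Leave in place.
- screwdriver: Screwdriver about 170 mm long lying on the bench beyond the supply. Leave in place.
Things that resemble listed ones, but are neither listed nor needed, are in the scene too. Leave any brown or purple look-alike of the supply alone.

How it is judged:
By the outcome, as a careful person would: the job done as asked, in the order asked, and still so for the second after the job is handed in, with the robot touching nothing.
It also fails if it takes over 51 s, if anything falls off the work surface, if the arm or the gripper's body presses on something with over 40 N, if the wrist force passes 120 N, or if a joint passes its speed limit or range.

ROBOT

A 6-joint arm with a two-finger parallel gripper is mounted at the origin on the work surface. World frame = base frame: x ahead of the robot, y to its left, z up, the work surface at z = 0. Lengths are in m, angles in rad, forces in N, time in s.
With the tool pointing down it reaches from about 0.325 to 0.925 m from the base axis. Payload 3.1 kg.
Tool frame: the origin (TCP) lies midway between the tips of the shut fingers; the grasp point (between the pads) lies 19 mm behind it; z points along the fingers, y is the direction in which the jaws open and shut (so a half turn about z gives the same grasp; the last joint's range is limited). The gripper opens to 85 mm and grips with 20 to 120 N. Pads are 22 mm wide; open, the fingers measure 114 mm over their backs; the gripper's body (76 mm by 85 mm) begins 54 mm behind the grasp point. The pads swing forward as they close: fully open they stand 13 mm farther back than shut.
Start: joints at [-1.243, 0.217, 1.613, -0, 1.311, -0.112], TCP at [0.266, -0.566, 0.231] pointing down, gripper open.
Joint ranges: [-2.75, 2.75], [-0.78, 2.1], [0.31, 2.55], [-1.13, 4.27], [0.13, 2.63], [-2.58, 2.58]. Speed limits (rad/s): [2.79, 2.79, 3.14, 3.14, 3.14, 3.14].

INTERFACE

Orientations are given as a unit quaternion [w, x, y, z].
In Python, from cell import env, eyes gives the robot as it stands.
- The arm moves only by the tool jog_arm, never from a script. Its argument "targets" is a list that holds one entry, the list of rows, each a list of 5 numbers: the gripper's target within -1 to 1 (shut at 1, half-way at 0, fully open at -1), then the shift along the tool's x, y, z in mm, then the turn about the tool's z in rad. A call has 1 to 10 rows; each row is the pose to reach, as a shift and turn from the pose commanded when the call began, along the tool's axes at that moment; what a row does not reach only later rows make up. A row lasts 1/8 s, in which the tool goes at most 62.5 mm and 10.7 degrees, less where a joint would pass 70% of its speed; a pose out of reach is approached as far as the arm can. A call with a gripper value outside its range is refused whole. The fingers move at their own pace and stop on an object; "force" is the grip in N (left out, the last holds). Time passes only in rows, so rows that repeat a pose let the fingers close. It gives the time, the measured TCP pose, the force and the opening at its end, in the units of the state.
- env.sense(): the state, without advancing time (a new reading comes with each control period).
- eyes.grab_frame(name): name is "side" or "top" or "wrist"; returns the picture (420x560x3 uint8, red, green, blue); there is no depth.
- eyes.camera_info(name): a dict with "vfov" (degrees; the focal length in pixels is half the picture's height over the tangent of half this angle, whatever the lens; pixels are square), "cx", "cy" (the principal point, pixels), "extrinsics" (4x4, takes a point from world to camera coordinates). Camera axes: x right, y down, z forward; pixel columns grow to the right and rows downward; lengths in m; the calibration is good to about 2 mm. A picture is of the moment at which its call begins: read the wrist's pose just before it. camera_info takes no time and is no camera call; for the wrist camera it gives the pose at the moment of the call.
- env.sign_off(): hands the job in, once; it reports no verdict.
The state is a dict: "clock": time; "joint_positions": joint angles; "dq": joint speeds; "effort": joint torques, N m; "ee_pos": TCP position; "ee_rot": TCP orientation; "contact_force": force on the tool from outside, world axes, zero at the start; "moment": the same for the moment, N m; "width": finger opening in m.
Only numpy, scipy, OpenCV 4.12 (cv2) and the standard library are available. Lean on these libraries where they do the work, as an engineer would, in place of code of your own. Each camera call takes 0.05 s, during which the arm holds its last target. There are 200 camera calls.

## Working session

There is one attempt and no reset: what is moved stays moved. The work goes in short steps, Python scripts to look and compute and a tool call to move; the robot and the scene stay as the last step left them, time stands still between calls to the robot, and variables do not carry over. Pictures are saved under pics/ and viewed, about 8 in all and at most 12, crops included, and the job is handed in when it is done.

Besides the shell and the picture viewer there is one more tool, called after "Call:" by a JSON object that holds its "name" and its "arguments". jog_arm: Moves the arm, as the interface text tells. Its arguments: {"type":"object","properties":{"targets":{"type":"array","items":{"type":"array","items":{"type":"array","items":{"type":"number"}}}},"force":{"type":"number"}},"required":["targets"]}

```bash
mkdir -p pics; ls
python3 - <<'E'
from cell import env, eyes
import cv2, numpy as np
s=env.sense()
for k in ("clock","ee_pos","ee_rot","contact_force","width"): print(k,s[k])
for n in ("top","side"):
    im=eyes.grab_frame(n); cv2.imwrite(f"pics/{n}0.png",im[:,:,::-1])
    i=eyes.camera_info(n); print(n,i["vfov"],i["cx"],i["cy"],{k:v for k,v in i.items() if k not in("vfov","cx","cy","extrinsics")}); print(np.round(i["extrinsics"],3).tolist())
E
```

```text
pics
clock 0.0
ee_pos [ 0.2658324  -0.56472345  0.22992109]
ee_rot [-1.23763036e-03  9.75916255e-01  2.18141948e-01 -1.46933987e-04]
contact_force [0.17352624 0.13979795 0.41397431]
width 0.08544112299409518
top 54.07932497893993 281.08869728497257 204.51785021614123 {}
[[-0.016, -1.0, 0.012, 0.109], [-0.988, 0.014, -0.154, 0.514], [0.154, -0.014, -0.988, 1.288], [0.0, 0.0, 0.0, 1.0]]
side 46.67182025894327 278.8741807423381 208.21701544217026 {}
[[0.993, -0.117, 0.012, -0.504], [-0.074, -0.7, -0.711, 0.186], [0.091, 0.705, -0.704, 1.107], [0.0, 0.0, 0.0, 1.0]]
```

View pics/top0.png

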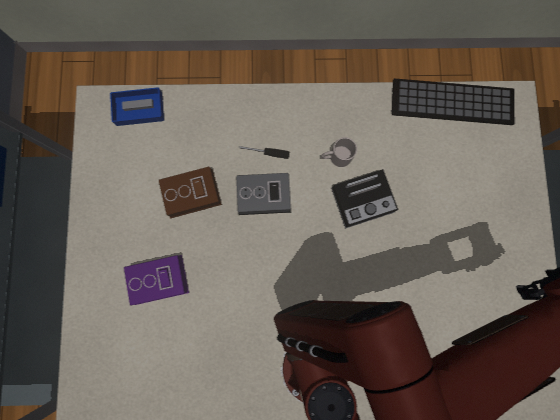

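View pics/side0.png

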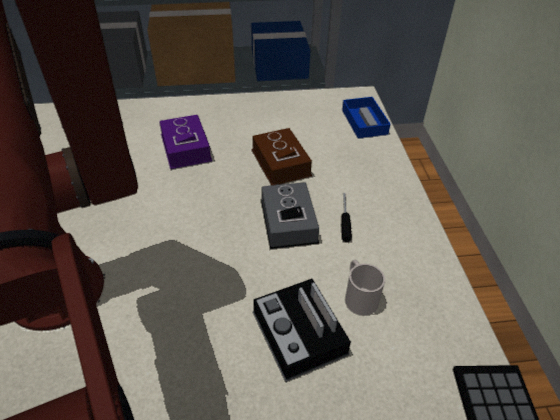

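The top picture shows three supply-like boxes: grey at (264,193), brown at (190,191) and purple at (156,279). The grey one fits the description. The dock is at (365,198), with the square key at (355,213), the large round key at (370,209) and the small round key at (385,204). Next I'll check this in a close crop.

```bash
cat > h.py <<'E'
import numpy as np, cv2
from cell import env, eyes
def ray(n,u,v,i=None):
    i=i or eyes.camera_info(n); f=210/np.tan(np.radians(i["vfov"])/2); E=np.array(i["extrinsics"])
    R,t=E[:3,:3],E[:3,3]; return -R.T@t, R.T@np.array([(u-i["cx"])/f,(v-i["cy"])/f,1])
def at(n,u,v,z,i=None):
    c,d=ray(n,u,v,i); return c+d*(z-c[2])/d[2]
def proj(n,p,i=None):
    i=i or eyes.camera_info(n); f=210/np.tan(np.radians(i["vfov"])/2); q=np.array(i["extrinsics"])@np.r_[p,1]
    return np.array([i["cx"]+f*q[0]/q[2], i["cy"]+f*q[1]/q[2]])
def tool(d):  # world shift -> tool axes, mm
    from scipy.spatial.transform import Rotation as Ro
    q=env.sense()["ee_rot"]; return Ro.from_quat(np.r_[q[1:],q[0]]).inv().apply(d)*1000
E
python3 - <<'E'
from h import *
a=cv2.imread("pics/top0.png")[160:235,225:405]; b=cv2.imread("pics/side0.png")[175:380,240:390]
a=cv2.resize(a,None,fx=4,fy=4,interpolation=2); b=cv2.resize(b,None,fx=2,fy=2)
o=np.zeros((300,720+0,3),np.uint8); o[:]=a; cv2.imwrite("pics/c0.png",o)
for nm,p,q,z in (("sq",(355,213),(272,306),.065),("lg",(370,209),(283,326),.065),("sm",(385.5,204),(294,347),.065),("rock",(275,192),(291,213),.068)):
    print(nm,at("top",*p,z).round(4),at("side",*q,z).round(4))
E
```

```text
sq [ 0.4815 -0.1318  0.065 ] [ 0.4756 -0.1397  0.065 ]
lg [ 0.4935 -0.1799  0.065 ] [ 0.4924 -0.189   0.065 ]
sm [ 0.5088 -0.23    0.065 ] [ 0.5078 -0.2373  0.065 ]
rock [0.552 0.12  0.068] [0.5506 0.1214 0.068 ]
```

View pics/c0.png

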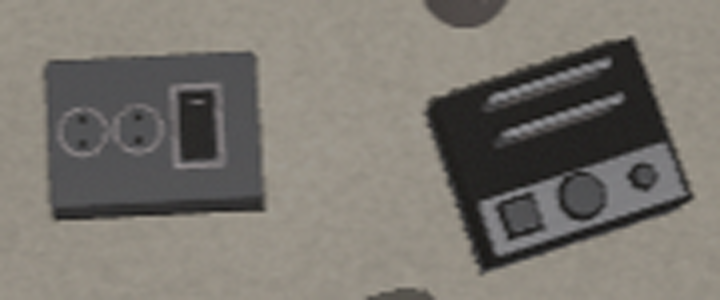

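The close crop confirms the grey box with its black rocker at top-image pixel (275,191). It also confirms the dock keys: square (355,214), large (370.5,209) and small (385.5,204). I'll shut the gripper and go above the keys for a wrist look.

Call:
{"name": "jog_arm", "arguments": {"targets": [[[1, 45, -32, 0, 0.05], [1, 90, -65, 0, 0.1], [1, 135, -97, 0, 0.16], [1, 180, -129, 0, 0.16], [1, 225, -161, 0, 0.16], [1, 270, -193, 0, 0.16], [1, 315, -225, 0, 0.16], [1, 345, -247, 0, 0.16], [1, 358, -257, 0, 0.16], [1, 358, -257, 0, 0.16]]]}}

```text
clock: 1.35
ee_pos: [0.4805, -0.1802, 0.231]
ee_rot: [0.0, 0.99, 0.14, -0.0]
contact_force: [-0.1, -0.4, -0.4]
width: 0.0001
```

Run:
```python
from h import *
i=eyes.camera_info("wrist"); s=env.sense(); print(s["clock"],s["ee_pos"],s["ee_rot"],s["width"],s["contact_force"])
im=eyes.grab_frame("wrist"); cv2.imwrite("pics/w0.png",im[:,:,::-1])
print(i["vfov"],i["cx"],i["cy"],np.round(i["extrinsics"],4).tolist())
for p in ((.48,-.135,.065),(.493,-.184,.065),(.508,-.234,.065),s["ee_pos"]): print(proj("wrist",p,i).round(1))
```

```text
1.35 [ 0.48054452 -0.18024963  0.23098803] [ 8.93902929e-05  9.90112049e-01  1.40278006e-01 -4.50837693e-04] 9.033129349685526e-05 [-0.06713933 -0.41794255 -0.4260194 ]
69.77842840206755 279.63179215856456 207.24558999902362 [[0.2781, -0.9606, 0.0009, -0.3062], [-0.9181, -0.2655, 0.2943, 0.3548], [-0.2825, -0.0826, -0.9557, 0.4985], [0.0, 0.0, 0.0, 1.0]]
[238.1 177.5]
[287.1 178.5]
[337.4 178. ]
[281.1 263.9]
```

View pics/w0.png

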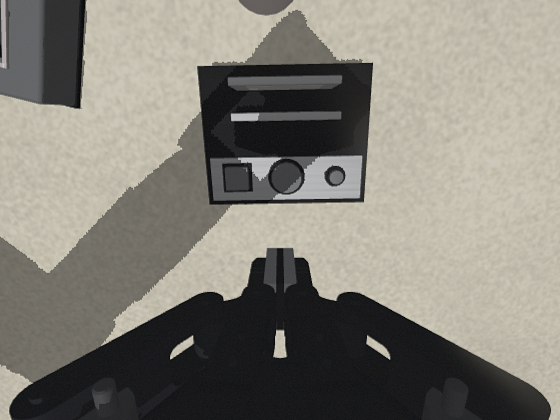

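The wrist view shows the square key at (237,178), the large one at (287,177) and the small one at (335,176), which agrees with the estimates. Now I'll go over the rocker.

Call:
{"name": "jog_arm", "arguments": {"targets": [[[1, 25, -40, 0, 0.05], [1, 50, -80, 10, 0.1], [1, 75, -120, 20, 0.15], [1, 100, -160, 30, 0.2], [1, 125, -200, 40, 0.23], [1, 150, -240, 50, 0.23], [1, 165, -266, 50, 0.23], [1, 165, -266, 50, 0.23]]]}}

```text
clock: 2.4
ee_pos: [0.5662, 0.1205, 0.181]
ee_rot: [0.0, 1.0, 0.025, -0.0]
contact_force: [-0.3, -0.1, 0.2]
width: -0.0001
```

Run:
```python
from h import *
i=eyes.camera_info("wrist"); s=env.sense(); print(s["clock"],s["ee_pos"],s["ee_rot"],s["width"],s["contact_force"])
im=eyes.grab_frame("wrist"); cv2.imwrite("pics/w1.png",im[:,:,::-1])
print(proj("wrist",(.551,.1205,.07),i),proj("wrist",(.571,.1215,.077),i))
import json; json.dump({k:(v.tolist() if hasattr(v,"tolist") else v) for k,v in i.items()},open("w1.json","w"))
```

```text
2.4 [0.56624922 0.1205237  0.1809576 ] [ 2.78434405e-04  9.99678241e-01  2.53634205e-02 -1.81885920e-04] -5.8256542677844156e-05 [-0.2641581  -0.07317098  0.18357659]
[279.33418647 220.02463104] [279.35971822 200.45982764]
```

View pics/w1.png

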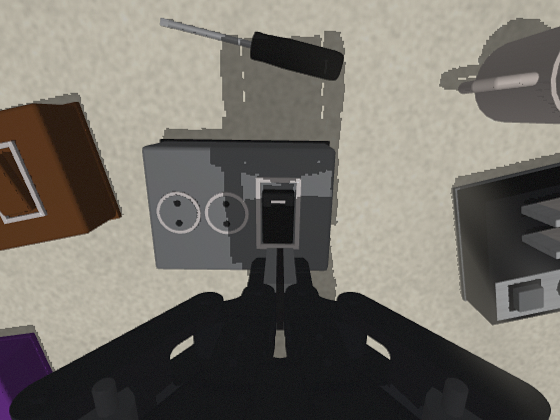

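The wrist view shows the rocker's white frame with corners at about (257,178), (300,178), (299,248) and (257,248), and the raised far end at (278,195).

Run:
```python
from h import *; import json
i=json.load(open("w1.json"))
P=[at("wrist",*p,.063,i) for p in ((257,178),(300,178),(299,248),(257,248))]; print(np.round(P,4),np.mean(P,0))
print(at("wrist",278,190,.079,i), at("wrist",278,243,.066,i))
```

```text
[[0.5864 0.1419 0.063 ]
 [0.5883 0.1043 0.063 ]
 [0.5216 0.1005 0.063 ]
 [0.5196 0.1399 0.063 ]] [0.55401333 0.12163885 0.063     ]
[0.5805197  0.12311638 0.079     ] [0.52705438 0.1205141  0.066     ]
```

Call:
{"name": "jog_arm", "arguments": {"targets": [[[1, 8, -2, 40, 0], [1, 8, -2, 80, 0], [1, 8, -2, 96, 0], [1, 8, -2, 100, 0], [1, 8, -2, 104, 0], [1, 8, -2, 107, 0], [1, 8, -2, 110, 0]]]}}

```text
clock: 3.32
ee_pos: [0.5767, 0.123, 0.0737]
ee_rot: [0.0, 1.0, 0.025, 0.003]
contact_force: [3.0, -0.1, 3.0]
width: -0.0004
```

Call:
{"name": "jog_arm", "arguments": {"targets": [[[1, -1, 0, 2, 0], [1, -2, 0, 4, 0], [1, -2, 0, 6, 0], [1, -2, 0, 6, 0]]]}}

```text
clock: 3.82
ee_pos: [0.5779, 0.1232, 0.0695]
ee_rot: [-0.0, 1.0, 0.025, 0.007]
contact_force: [8.0, -0.3, 6.7]
width: 0.0
```

Call:
{"name": "jog_arm", "arguments": {"targets": [[[1, 0, 0, -10, 0], [1, -8, 0, -50, 0], [1, -10, 0, -100, 0], [1, -10, 0, -112, 0], [1, -10, 0, -112, 0]]]}}

```text
clock: 4.45
ee_pos: [0.5613, 0.1227, 0.1777]
ee_rot: [-0.0, 1.0, 0.025, -0.0]
contact_force: [-0.6, 0.4, -0.3]
width: 0.0
```

Run:
```python
from h import *
s=env.sense(); print(s["clock"],s["ee_pos"],s["ee_rot"],s["contact_force"])
im=eyes.grab_frame("wrist"); a=im[120:290,130:360,::-1]
b=cv2.imread("pics/w1.png")[120:290,130:360]
cv2.imwrite("pics/w2.png",cv2.resize(np.hstack([b,a])[:,:, :],(800,296),interpolation=2)); cv2.imwrite("pics/w2full.png",im[:,:,::-1])
```

```text
4.45 [0.56128459 0.12270353 0.1776807 ] [-1.33785649e-04  9.99687085e-01  2.50142673e-02 -9.71661977e-06] [-0.58694985  0.42429879 -0.28812708]
```

View pics/w2.png

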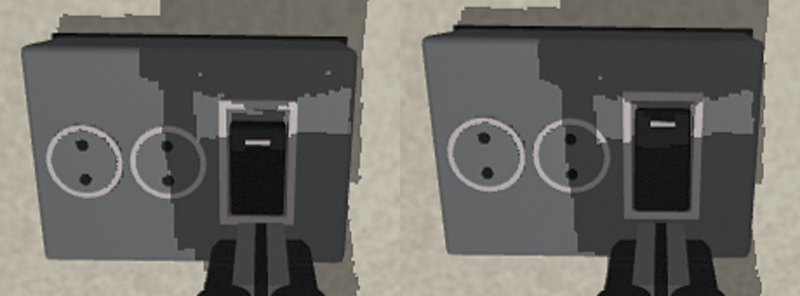

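Run:
```python
from h import *; import json
def m(r,th,h=.0093):
    f=.22-th; return (.554+r*np.cos(f)-h*np.sin(f),.1218,.064+r*np.sin(f)+h*np.cos(f))
i1=json.load(open("w1.json")); i2=eyes.camera_info("wrist")
for i,ths in ((i1,(0,.05)),(i2,(.25,.35,.44))):
    for th in ths: print(th,[float(proj("wrist",m(r,th),i)[1].round(1)) for r in (.026,.018,-.026)])
```

```text
0 [193.7, 202.1, 244.0]
0.05 [192.5, 201.1, 244.4]
0.25 [182.8, 192.2, 241.3]
0.35 [181.3, 190.8, 241.2]
0.44 [180.2, 189.7, 240.9]
```

The mark's shift fits an angle of roughly 0.35 to 0.44, so it isn't certain the rocker is fully over. I'll press once more, firmly and without drag.

Call:
{"name": "jog_arm", "arguments": {"targets": [[[1, 14, 1, 45, 0], [1, 14, 1, 90, 0], [1, 14, 1, 102, 0], [1, 14, 1, 107, 0], [1, 14, 1, 111, 0], [1, 14, 1, 115, 0], [1, 14, 1, 115, 0]]]}}

```text
clock: 5.38
ee_pos: [0.5734, 0.1221, 0.0695]
ee_rot: [0.001, 1.0, 0.025, -0.005]
contact_force: [-20.2, -3.5, 40.7]
width: 0.0001
```

Call:
{"name": "jog_arm", "arguments": {"targets": [[[1, 0, 0, -40, 0], [1, 0, 0, -90, 0], [1, -20, 45, -110, -0.08], [1, -42, 95, -110, -0.16], [1, -64, 145, -110, -0.25], [1, -86, 195, -110, -0.25], [1, -100, 235, -110, -0.25], [1, -107, 251, -110, -0.25], [1, -107, 251, -110, -0.25]]]}}

```text
clock: 6.5
ee_pos: [0.4809, -0.1341, 0.172]
ee_rot: [-0.001, 0.989, 0.148, -0.0]
contact_force: [0.1, -0.0, -0.0]
width: 0.0002
```

Run:
```python
from h import *
i=eyes.camera_info("wrist"); s=env.sense(); print(s["clock"],s["ee_pos"],s["ee_rot"],s["contact_force"])
im=eyes.grab_frame("wrist"); cv2.imwrite("pics/w3.png",im[:,:,::-1])
import json; json.dump({k:(v.tolist() if hasattr(v,"tolist") else v) for k,v in i.items()},open("w3.json","w"))
for p in ((.4797,-.134,.065),(.4945,-.1835,.065),(.51,-.232,.065)): print(proj("wrist",p,i).round(1))
```

```text
6.5 [ 0.48086761 -0.13405876  0.17203809] [-5.68967808e-04  9.88937736e-01  1.48329890e-01 -2.70894313e-04] [ 0.08584868 -0.00415913 -0.0478432 ]
[280.1 206.2]
[340.  206.7]
[399.2 206. ]
```

View pics/w3.png

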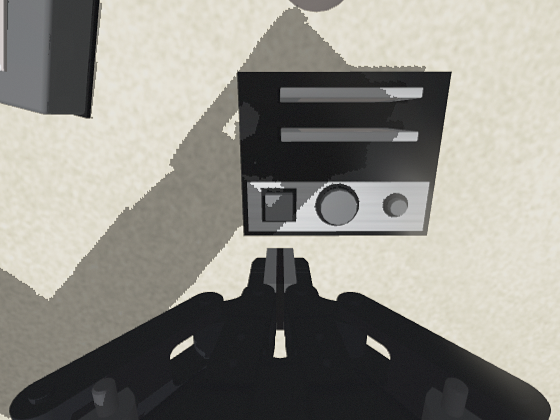

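The square key is at (280,205), the large round key at (337,205) and the small one at (396,205). The tip stands over the square key's computed centre, so I'll press it.

Call:
{"name": "jog_arm", "arguments": {"targets": [[[1, 0, 0, 50, 0], [1, 0, 0, 95, 0], [1, 0, 0, 104, 0], [1, 0, 0, 108, 0], [1, 0, 0, 112, 0], [1, 0, 0, 115, 0], [1, 0, 0, 116, 0], [1, 0, 0, 116, 0]]]}}

```text
clock: 7.55
ee_pos: [0.4831, -0.1341, 0.059]
ee_rot: [0.0, 0.989, 0.149, 0.002]
contact_force: [-2.2, 3.3, 9.8]
width: 0.0001
```

Call:
{"name": "jog_arm", "arguments": {"targets": [[[1, 0, 0, 2, 0], [1, 0, 0, 3, 0], [1, 0, 0, 3, 0]]]}}

```text
clock: 7.92
ee_pos: [0.4832, -0.1342, 0.0587]
ee_rot: [0.0, 0.989, 0.149, 0.001]
contact_force: [-10.1, 6.0, 28.7]
width: -0.0002
```

The square key is at its stop: 29 N and no further travel. Next I'll lift, step 51 mm along the row, and press start.

Call:
{"name": "jog_arm", "arguments": {"targets": [[[1, 0, 0, -25, 0], [1, 0, 0, -50, 0], [1, -1, 25, -50, 0], [1, -2, 51, -50, 0], [1, -2, 51, -50, 0], [1, -2, 51, -20, 0]]]}}

```text
clock: 8.68
ee_pos: [0.4973, -0.1846, 0.076]
ee_rot: [0.002, 0.989, 0.149, 0.003]
contact_force: [-0.1, -0.4, -0.7]
width: -0.0003
```

Run:
```python
from h import *
i=eyes.camera_info("wrist"); s=env.sense(); print(s["clock"],s["ee_pos"],s["contact_force"])
im=eyes.grab_frame("wrist"); cv2.imwrite("pics/w4.png",im[:,:,::-1]); print(proj("wrist",(.4945,-.1835,.065),i))
```

```text
8.675 [ 0.49731143 -0.18460477  0.07599031] [-0.09656363 -0.4136919  -0.70447836]
[277.50014016 258.50803649]
```

View pics/w4.png

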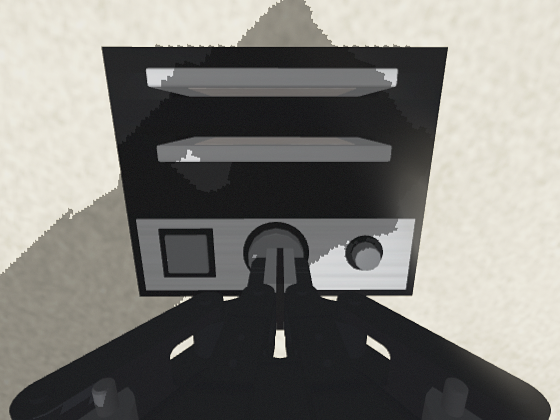

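The tip is over the large round key at (277,245). The square key at (187,253) sits low in its recess, and the small key at (365,253) is clear.

Call:
{"name": "jog_arm", "arguments": {"targets": [[[1, 0, 0, 8, 0], [1, 0, 0, 13, 0], [1, 0, 0, 17, 0], [1, 0, 0, 20, 0], [1, 0, 0, 20, 0], [1, 0, 0, 20, 0], [1, 0, 0, 20, 0], [1, 0, 0, 20, 0], [1, 0, 0, 20, 0]]]}}

```text
clock: 9.85
ee_pos: [0.4943, -0.1827, 0.0584]
ee_rot: [-0.001, 0.989, 0.15, -0.002]
contact_force: [-12.7, 7.5, 30.3]
width: 0.0002
```

The start key is at its stop (30 N, tip at 58 mm). I'll hold it 0.375 s longer for margin, then release and back away.

Call:
{"name": "jog_arm", "arguments": {"targets": [[[1, 0, 0, 0, 0], [1, 0, 0, 0, 0], [1, 0, 0, 0, 0], [1, 0, 0, -10, 0], [1, 0, 0, -50, 0], [1, 0, 0, -100, 0], [1, 0, 0, -140, 0], [1, 0, 0, -150, 0], [1, 0, 0, -150, 0]]]}}

```text
clock: 10.98
ee_pos: [0.4948, -0.1833, 0.2036]
ee_rot: [0.001, 0.989, 0.149, 0.001]
contact_force: [0.5, -0.6, -0.6]
width: -0.0
```

Run:
```python
from h import *
s=env.sense(); print(s["clock"],s["ee_pos"],s["contact_force"])
w=eyes.grab_frame("wrist")[:,:,::-1]; t=eyes.grab_frame("side")[:,:,::-1]
a=cv2.resize(w[30:230,170:400],(400,348),interpolation=2); b=cv2.resize(t[170:380,240:400],(400,525),interpolation=2)
o=np.zeros((525,800,3),np.uint8); o[:348,:400]=a; o[:,400:]=b; cv2.imwrite("pics/f.png",o)
```

```text
10.975 [ 0.49484827 -0.18330938  0.20364285] [ 0.51920512 -0.62915461 -0.59068598]
```

View pics/f.png

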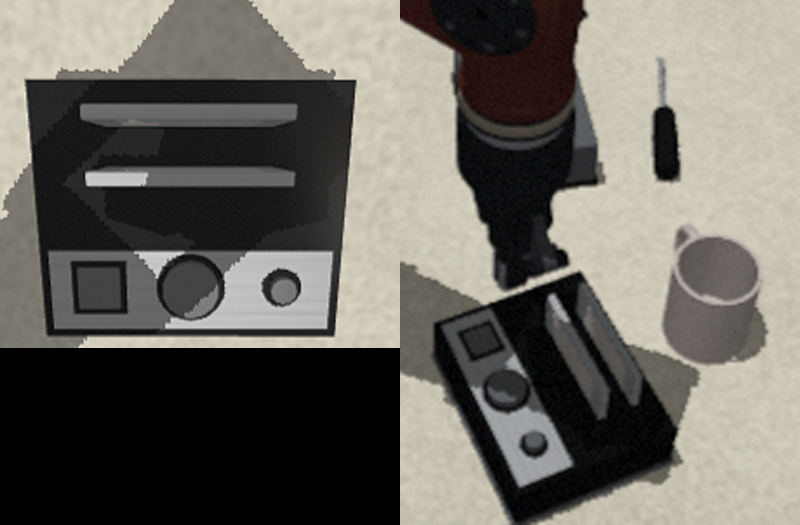

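The final view shows the square key down and flush in its recess, the large round key back up and the small key up. The drives, mug and screwdriver are in place and the arm is clear, so I'm handing in.

```bash
python3 -c "
from cell import env
print(env.sign_off())"
```

```text
the job is handed in; nothing more can be done
None
```

I did the three steps in order with the closed fingertips and handed the job in at about 11 s; no verdict was reported.

- **Supply rocker:** I pressed it twice. After the first press the picture left open whether it was fully over (about 0.35 to 0.44 rad). I pressed again to about 41 N at the fingertips, and the tip stopped at the height expected for the stop. I did not photograph the rocker after the second press.
- **Write-protect key (square):** It went to its stop, with about 29 N and no further travel, and stays flush in its recess in the last pictures.
- **Start key (large round):** I held it at its stop (30 N, tip at about 58 mm) for well over half a second, then let go. It is up again.

The last pictures show the erase key up and the drives, mug and screwdriver in place. The arm is clear, with contact force near zero.

The top and side cameras disagreed by up to about 9 mm at the dock, so I aimed with the wrist camera.

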